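Hang the lopsided tin carrier level on a bench peg

ROBOT

A 7-joint arm with a two-finger parallel gripper is mounted at the origin on a cart in front of the work surface, level with it; the furniture and walls round the work are solid. World frame = base frame: x ahead of the robot, y to its left, z up, the work surface at z = 0. Lengths are in m, angles in rad, forces in N, time in s.
With the tool pointing down it reaches from about 0.4 to 0.9 m from the base axis. Payload 5.5 kg.
Tool frame: the origin (TCP) lies between the finger pads; the fingertips stand 25 mm ahead of it and the grasp point (between the pads) lies 6 mm ahead of it; z points along the fingers, y is the line along which they close (so a half turn about z gives the same grasp; the last joint's range is limited). The gripper opens to 85 mm and grips with 20 to 120 N. Pads are 22 mm wide; open, the fingers measure 114 mm over their backs; the gripper's body (76 mm by 85 mm) begins 54 mm behind the grasp point. The pads swing forward as they close: fully open they stand 13 mm farther back than shut.
Start: joints at [-0.975, 0.501, -0.427, 1.55, 0.221, 1.138, -0.21], TCP at [0.212, 0.614, 0.256] pointing down, gripper open.
Joint ranges: [-2.88, 2.88], [-0.31, 2.03], [-1.54, 1.56], [0.2, 2.42], [-1.41, 4.55], [0.19, 2.02], [-2.57, 2.57]. Speed limits (rad/s): [2.57, 2.57, 3.14, 3.14, 3.14, 3.14, 3.14].

INTERFACE

Orientations are given as a rotation vector (axis times angle).
In Python, from station import env gives the robot as it stands.
- The arm moves only by the tool nudge_tcp, called by a JSON object that holds its "api" and its "payload", one argument or row to a line. Schema: {"type":"object","properties":{"offsets":{"type":"array","items":{"type":"object","properties":{"d":{"type":"array","items":{"type":"number"},"minItems":3,"maxItems":3},"turn_vec":{"type":"array","items":{"type":"number"},"minItems":3,"maxItems":3}},"additionalProperties":false},"minItems":1,"maxItems":12},"finger_gap":{"type":"number"},"squeeze":{"type":"number"},"only":{"type":"string"},"quiet":{"type":"boolean"},"lines":{"type":"string"}},"required":["offsets"],"additionalProperties":false}. offsets is a list of rows, 1 to 12 of them, each an object with the fields d (a list: dx, dy, dz in units of 5 mm), turn_vec (a list: a rotation vector rx, ry, rz in units of 0.2 rad); a field left out counts as zero; each row is the pose to reach, as a shift and turn from the pose commanded when the call began, along the tool's axes at that moment; what a row does not reach only later rows make up. A row lasts 1/10 s, in which the tool goes at most 0.05 m and 0.15 rad, less where a joint would pass 70% of its speed; a pose out of reach is approached as far as the arm can. finger_gap is the finger opening in m, set as the call begins (left out keeps the last). The fingers move at their own pace and stop on an object; squeeze is the grip in N (left out, the last holds). Time passes only in rows, so rows that do not move let the fingers close. The tool returns the time, the measured TCP pose, the force, the opening and the grip force at its end. only (a regular expression) keeps the lines of the reply that match it, lines (a string "A,B") keeps lines A to B, and quiet returns only ok. Input that does not fit is refused with a message, and nothing moves.
- env.sense(): the state, without advancing time (a new reading comes with each control period).
- env.read_camera(name): name is "scene" or "top" or "wrist"; returns (picture, depth): 480x640x3 uint8, red, green, blue; 480x640 float32, m along the optical axis (not along the pixel's ray), 0 where there is no reading.
- env.get_calibration(name): a dict with "intrinsics" (3x3 intrinsics, pixels), "xyz" and "attitude" of the camera in the world. Camera axes: x right, y up, looking along -z (the intrinsics and any distortion apply to the point x, -y, -z); pixel columns grow to the right and rows downward; lengths in m; the calibration is good to about 2 mm. The wrist camera is an equidistant fisheye: a pixel r from the principal point sees the ray r / f radians off the axis. A picture is of the moment at which its call begins: read the wrist's pose just before it. get_calibration takes no time and is no camera call; for the wrist camera it gives the pose at the moment of the call.
- env.close_job(): hands the job in; it is judged then, once.
The state is a dict: "clock": time; "qpos": joint angles; "qd": joint speeds; "joint_torque": joint torques, N m; "position": TCP position; "tcp_rot": TCP orientation; "contact_force": force on the tool from outside, world axes, zero at the start; "ft_torque": the same for the moment, N m; "finger_gap": finger opening in m; "grasp_force": force on a finger pad.
Only numpy, scipy, OpenCV 4.12 (cv2) and the standard library are available. Lean on these libraries where they do the work, as an engineer would, in place of code of your own. Each camera call takes 0.05 s, during which the arm holds its last target. There are 200 camera calls.

TASK

Hang the yellow tin carrier on the peg of the grey bench stand, with the peg through the carrier's window and seated in one of the notches in the window's upper edge. The two tins look alike but one is much fuller, so find the notch that lets the carrier hang close to level, and let go gently so that it does not swing or spill the tins. Leave it hanging still and free of the counter, with the tins in their places, and do not disturb the pliers, the padlock or the screwdriver.

Things in the scene. Friction and masses are not known exactly. Their poses are not given: they have to be found in the camera images.
- carrier: Yellow carrier, 82 x 206 mm, 142 high, 0.18 kg empty; same both ways round. Origin: centre of underside; y along its length, z up. Tray with 16 mm walls, a tin at each end; between them an upright neck, 36 mm wide (y), carries a panel 8 mm thick in the plane x = 0. Balance point with tins: 15 to 41 mm from the middle along y, toward the fuller tin, 55 to 75 mm under the notches.
- notch_mid (a point): Where the peg's axis lies when seated in the middle notch: carrier x = y = 0, z = 90 mm. The panel's window is open from y = -57 to 57, z = 54 to 94 mm; six teeth hang from its roof down to z = 86 and leave seven notches, 10 mm wide, 16 mm apart (y = -48 to 48). The peg goes through along x. In the best notch the carrier hangs within about 9 degrees of level.
- grip_top (a point): Middle of the top edge of the carrier's black rubber grip (carrier z = 142 mm): 10 mm thick (x), 130 mm long (y), from z = 110 to 142 mm; pinch it across x from above. Held near its middle, the fuller end pulls down with up to 0.35 N m, so only a firm grip (about 100 N) keeps it from twisting.
- stand: Grey bench stand, fixed to the counter. Origin on the counter under the peg's middle. Foot plate x = -25 to 95 mm, y = -65 to 65, 12 high; column at x = 61 to 83 mm, 30 wide, 169 high. Its round level peg, 8 mm diameter, axis 155 mm above the counter, points along the stand's -x, free from x = 55 mm to its upturned tip, whose front is at x = -35 mm and top 11 mm above the peg's axis.
- tin_1: Flat round grey tin, fixed lid, 70 mm diameter, 24 high, loose in one end of the carrier's tray, 60 mm from its middle along y. Origin: centre of its underside. One tin is full (0.2 to 0.6 kg), the other nearly empty (0.04 to 0.1 kg); they look alike and which is where varies.
- peg_mid (a point): Point on the axis of the peg, in the middle of its free length (stand frame x = 0, 155 mm above the counter).
- tin_2: The other tin, alike, in the other end of the tray. Origin: centre of its underside.
- pliers: Blue-handled pliers, 63 x 147 x 12 mm, lying on the counter; bystander. Origin: centre of underside.
- padlock: Brass padlock, 54 x 40 x 13 mm, lying on the counter; bystander. Origin: centre of underside.
- screwdriver: Orange-handled screwdriver, 27 x 163 x 27 mm, lying on the counter; bystander. Origin: centre of underside.
- black_stand: Black desk organiser, fixed, 300 mm high, between the robot and the carrier: keep the arm, gripper and carrier clear of it. Origin on the counter; it reaches x = -97 to 97 mm and y = -174 to 144 mm in its own frame, whose x points toward the robot. It never moves.

How it is judged:
On the way, in this order (a step that is already met when the one before it is completed fails the run):
1. the carrier is lifted clear of the counter with both tins in it (height (world z) of carrier above 0.02 m and distance between each of tin_1, tin_2 and carrier below 0.075 m), for 0.2 s.
2. the peg is through the carrier's window (x of peg_mid in the frame of carrier between -0.028 and 0.028 m and y of peg_mid in the frame of carrier between -0.056 and 0.056 m and z of peg_mid in the frame of carrier between 0.054 and 0.094 m), for 0.2 s.
At the end, for the whole second after the job is handed in: The carrier hangs with the peg through its window and seated in a notch (axis 85 to 94 mm above its underside), panel within 28 mm of the peg's middle, tilted under 0.2 rad (11 deg), 40 mm or more above the counter, still (0.03 m/s, 0.25 rad/s), both tins in place (within 75 mm of its origin) (x of peg_mid in the frame of carrier between -0.028 and 0.028 m and y of peg_mid in the frame of carrier between -0.056 and 0.056 m and z of peg_mid in the frame of carrier between 0.085 and 0.094 m and angle between carrier's own z axis and vertical below 0.2 rad and height (world z) of carrier above 0.04 m and linear speed of carrier below 0.03 m/s and angular speed of carrier below 0.25 rad/s and distance between each of tin_1, tin_2 and carrier below 0.075 m); the robot touches nothing.
It fails at once if the carrier drops or swings hard (over 3 rad/s) while the fingers do not hold it (contact force between the fingers and carrier below 0.2 N and (angular speed of carrier above 3 rad/s or linear speed of carrier above 0.4 m/s)).
It fails at once if a tin leaves its place in the carrier (distance between any of tin_1, tin_2 and carrier above 0.085 m).
It fails at once if a bystander is moved by more than 30 mm (distance of any of pliers, padlock, screwdriver from where it was at the start of the episode above 0.03 m).
It also fails if it takes over 61 s, if anything falls off the work surface, if the arm or the gripper's body presses on something with over 40 N, if the wrist force passes 120 N, or if a joint passes its speed limit or range.

## Working session

There is one attempt and no reset: what is moved stays moved. The work goes in short steps, Python scripts to look and compute and a tool call to move; the robot and the scene stay as the last step left them, time stands still between calls to the robot, and variables do not carry over. Pictures are saved under pics/ and viewed, at most 14 in all, crops included, and the job is handed in when it is done.

```bash
ls; mkdir -p pics
```

Run:
```python
from station import env
import cv2,numpy as np
s=env.sense();print({k:np.round(v,3) for k,v in s.items()})
for n in("scene","top"):
    p,d=env.read_camera(n);cv2.imwrite(f"pics/{n}0.png",p[:,:,::-1]);np.savez(f"pics/{n}0.npz",p=p,d=d)
    print(env.get_calibration(n))
print(env.get_calibration("wrist"))
```

```text
pics
station.py
{'clock': np.float64(0.0), 'qpos': array([-0.975,  0.502, -0.427,  1.551,  0.221,  1.138, -0.21 ]), 'qd': array([ 0.001, -0.001,  0.   , -0.   , -0.001, -0.001, -0.   ]), 'joint_torque': array([ 1.0000e-03, -5.6950e+01, -5.8160e+00, -2.8094e+01,  1.1000e-02,
        1.2000e-02,  0.0000e+00]), 'position': array([0.212, 0.614, 0.255]), 'tcp_rot': array([-5.200e-01, -3.098e+00,  3.000e-03]), 'contact_force': array([-0.385,  0.49 , -0.168]), 'ft_torque': array([-0.015,  0.028, -0.011]), 'grasp_force': np.float64(0.0), 'finger_gap': np.float64(0.085)}
{'intrinsics': array([[574.75686185,   0.        , 319.83405137],
       [  0.        , 574.75686185, 246.25553384],
       [  0.        ,   0.        ,   1.        ]]), 'xyz': array([ 1.44350159, -0.1405599 ,  1.11337325]), 'attitude': array([0.56232487, 0.61682764, 1.54473655])}
{'intrinsics': array([[606.87700126,   0.        , 319.75434134],
       [  0.        , 606.87700126, 235.38652423],
       [  0.        ,   0.        ,   1.        ]]), 'xyz': array([ 0.27407433, -0.20047144,  1.22069466]), 'attitude': array([ 0.15637974, -0.1654462 , -1.66297678])}
{'intrinsics': array([[371.64829954,   0.        , 314.48459788],
       [  0.        , 371.64829954, 238.35772123],
       [  0.        ,   0.        ,   1.        ]]), 'xyz': array([0.14263263, 0.63837345, 0.37427422]), 'attitude': array([-0.25601085, -0.18146982,  1.22961534])}
```
View pics/scene0.png

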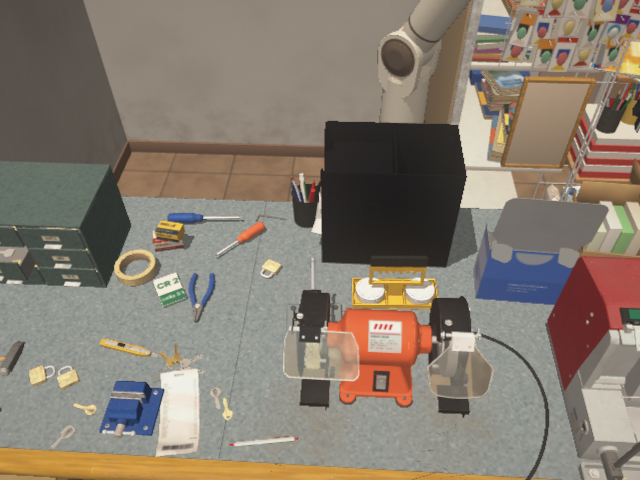

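View pics/top0.png

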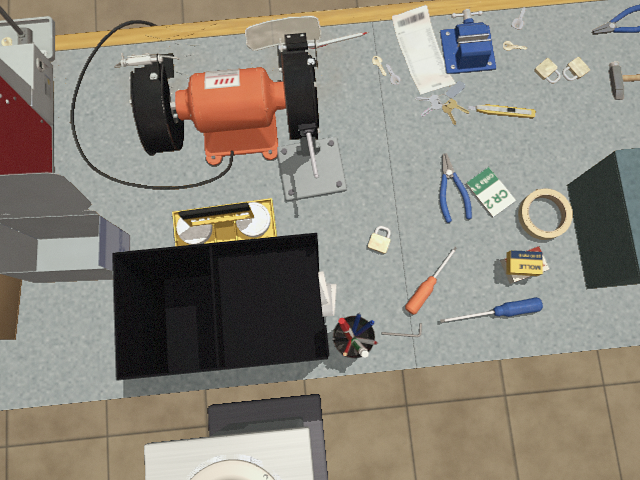

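Create h.py:
```python
import numpy as np,cv2
from scipy.spatial.transform import Rotation as R
from station import env
def cal(n):
    c=env.get_calibration(n);return c['intrinsics'],c['xyz'],R.from_rotvec(c['attitude']).as_matrix()
def cloud(n,d):
    K,t,M=cal(n);v,u=np.mgrid[:480,:640]
    P=np.stack([(u-K[0,2])/K[0,0]*d,-(v-K[1,2])/K[1,1]*d,-d],-1)
    return P@M.T+t
def pix(n,P):
    K,t,M=cal(n);q=(np.asarray(P)-t)@M
    return np.stack([K[0,2]+K[0,0]*q[...,0]/-q[...,2],K[1,2]-K[1,1]*q[...,1]/-q[...,2]],-1)
```

Run:
```python
from h import *
np.set_printoptions(precision=4,suppress=True)
for n in("top","scene"):
    z=np.load(f"pics/{n}0.npz");p=z['p'];C=cloud(n,z['d'])
    hsv=cv2.cvtColor(p,cv2.COLOR_RGB2HSV)
    ym=(hsv[...,0]>17)&(hsv[...,0]<32)&(hsv[...,1]>120)&(hsv[...,2]>90)
    roi=np.zeros_like(ym)
    if n=="top": roi[190:250,165:285]=1
    else: roi[250:312,340:445]=1
    m=ym&roi&(z['d']>0);Q=C[m];print(n,'yellow',len(Q),Q.min(0),Q.max(0))
    for lo,hi in((0.005,.03),(.03,.06),(.08,.12),(.12,.15)):
        q=Q[(Q[:,2]>lo)&(Q[:,2]<hi)]
        if len(q)>5: r=cv2.minAreaRect((q[:,:2]*1000).astype(np.float32));print(lo,len(q),r)
    w=roi&(C[...,2]>.125)&(C[...,2]<.16)&(hsv[...,2]<110)
    q=C[w]
    if len(q)>5: print('grip',len(q),cv2.minAreaRect((q[:,:2]*1000).astype(np.float32)),np.median(q[:,2]))
    # organizer
    b=(C[...,2]>.28)&(C[...,2]<.32)&(hsv[...,2]<60);q=C[b]
    if len(q): print('org',len(q),cv2.minAreaRect((q[:,:2]*1000).astype(np.float32)))
    # stand
    if n=="top":
        s=np.zeros_like(ym);s[120:225,276:352]=1
        for lo,hi in((.006,.02),(.14,.152),(.152,.163),(.163,.175)):
            w=s&(C[...,2]>lo)&(C[...,2]<hi)&(hsv[...,1]<60);q=C[w]
            if len(q)>3: print('stand',lo,len(q),cv2.minAreaRect((q[:,:2]*1000).astype(np.float32)),np.median(q,0), np.argwhere(w).min(0),np.argwhere(w).max(0))
p=np.load("pics/top0.npz")['p']
a=cv2.resize(p[110:260,160:360],None,fx=4,fy=4,interpolation=2);cv2.imwrite("pics/top_crop.png",a[:,:,::-1])
```

```text
top yellow 1563 [ 0.4669 -0.1367 -0.0031] [0.6079 0.0757 0.3044]
0.005 491 ((567.573974609375, -27.801513671875), (79.7492446899414, 206.7476348876953), 0.29263806343078613)
0.03 279 ((564.00537109375, -29.02184295654297), (10.089624404907227, 125.63207244873047), 2.0465033054351807)
0.08 120 ((560.27392578125, -28.517574310302734), (4.003707408905029, 126.85163116455078), 3.3160414695739746)
0.12 30 ((568.3353881835938, -25.330425262451172), (9.343855857849121, 126.45767211914062), 6.476861953735352)
grip 472 ((563.3555297851562, -27.59264373779297), (11.025168418884277, 128.98226928710938), 2.5640506744384766) 0.139669098486216
org 2895 ((371.30279541015625, -52.03590393066406), (192.84429931640625, 317.15008544921875), 0.05874663591384888)
stand 0.006 2964 ((667.29345703125, -215.68934631347656), (194.1830291748047, 131.64157104492188), 3.1966662406921387) [ 0.6593 -0.2134  0.011 ] [128 277] [212 348]
stand 0.14 53 ((694.1062622070312, -207.31553649902344), (22.3503475189209, 57.9442138671875), 10.83325481414795) [ 0.6933 -0.2017  0.1458] [121 288] [135 319]
stand 0.152 260 ((657.
[... 244 characters left out ...]
8701095581055) [ 0.6986 -0.209   0.168 ] [120 287] [177 317]
scene yellow 1636 [ 0.507  -0.1309 -0.0062] [0.708  0.0797 0.1772]
0.005 646 ((564.9232177734375, -27.498939514160156), (88.37043762207031, 205.55621337890625), 1.873592495918274)
0.03 272 ((566.5081787109375, -27.97122573852539), (12.399680137634277, 125.97227478027344), 2.8733818531036377)
0.08 308 ((567.3125, -27.202621459960938), (10.224261283874512, 127.68907928466797), 2.9922263622283936)
grip 425 ((612.0657348632812, 11.15252685546875), (206.13795471191406, 106.49681091308594), 40.785526275634766) 0.13735464273301057
org 2687 ((195.02450561523438, 191.97842407226562), (698.1168212890625, 1036.53466796875), 70.16516876220703)
```

View pics/top_crop.png

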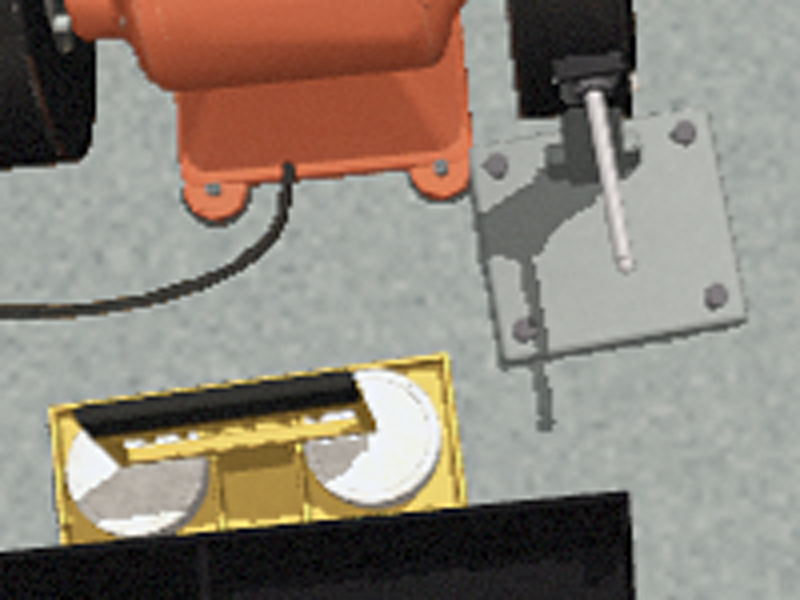

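Run:
```python
from h import *
np.set_printoptions(precision=4,suppress=True)
T=np.load("pics/top0.npz");S=np.load("pics/scene0.npz")
def line(q):
    vx,vy,x,y=cv2.fitLine((q[:,:2]).astype(np.float32),cv2.DIST_HUBER,0,.01,.01).ravel();return np.degrees(np.arctan2(vy,vx)),(x,y)
for n,Z in(("top",T),("scene",S)):
    C=cloud(n,Z['d']);x,y,z=C[...,0],C[...,1],C[...,2];hsv=cv2.cvtColor(Z['p'],cv2.COLOR_RGB2HSV)
    g=(abs(x-.565)<.04)&(abs(y+.028)<.09)&(z>.128)&(z<.15)
    if g.sum()>5:q=C[g];print(n,'grip',g.sum(),line(q),q.min(0),q.max(0))
    tr=(abs(x-.565)<.055)&(abs(y+.028)<.115)&(z>.006)&(z<.05);q=C[tr];print('tray',cv2.minAreaRect((q[:,:2]*1000).astype(np.float32)))
    pl=(abs(x-.655)<.09)&(y<-.14)&(y>-.3)&(z>.007)&(z<.016)&(hsv[...,1]<60);q=C[pl]
    if n=='top':
        k=(x<.74);q=C[pl&k];h=cv2.convexHull((q[:,:2]*1000).astype(np.float32));print('plate',len(q),cv2.minAreaRect(h)); print(q.min(0),q.max(0))
    pg=(x>.55)&(x<.72)&(abs(y+.22)<.04)&(z>.145)&(z<.172)&(hsv[...,2]>110)&(hsv[...,1]<60);q=C[pg]
    print('peg',len(q),line(q),q.min(0),q.max(0),np.median(q[:,2]))
    gr=(x>.6)&(x<.95)&(y>-.3)&(y<.2)&(z<.6);print('grinder top',np.percentile(z[gr],[50,99,99.9]))
    hi=gr&(z>.17);q=C[hi];print(q.min(0),q.max(0)); q=C[hi&(y<-.12)];print('near stand',q.min(0),q.max(0))
    o=(x>.2)&(x<.52)&(y<.15)&(y>-.25)&(z>.29)&(z<.31)&(hsv[...,2]<70);q=C[o];print('org',q.min(0),q.max(0))
    bb=(x>.2)&(x<.8)&(y<.5)&(y>.15);print('left stuff z',np.percentile(z[bb],99.5))
s=S['p'][200:330,260:500];cv2.imwrite("pics/sc_crop.png",cv2.resize(s,None,fx=3.3,fy=3.3,interpolation=2)[:,:,::-1])
s=env.sense();M=R.from_rotvec(s['tcp_rot']).as_matrix();print(M)
```

```text
top grip 472 (np.float32(-87.19754), (np.float32(0.56178916), np.float32(-0.017841084))) [ 0.5554 -0.0921  0.1281] [0.5722 0.0372 0.1461]
tray ((568.0027465820312, -32.64837646484375), (81.68408203125, 219.41488647460938), 0.6752040982246399)
plate 2767 ((648.2561645507812, -216.86581420898438), (156.23422241210938, 130.07669067382812), 4.309171676635742)
[ 0.5707 -0.2832  0.007 ] [ 0.7301 -0.1484  0.016 ]
peg 198 (np.float32(4.0475006), (np.float32(0.64379877), np.float32(-0.21749292))) [ 0.5973 -0.2319  0.1524] [ 0.6922 -0.1967  0.1678] 0.15807228864094047
grinder top [0.0105 0.2269 0.2311]
[ 0.6907 -0.2545  0.17  ] [0.9119 0.1269 0.2352]
near stand [ 0.6907 -0.2545  0.17  ] [ 0.9119 -0.1201  0.2352]
org [ 0.2749 -0.2107  0.29  ] [0.468  0.1065 0.3067]
left stuff z 0.34214487374552366
scene grip 358 (np.float32(-87.59056), (np.float32(0.5677485), np.float32(-0.034411967))) [ 0.5559 -0.0926  0.128 ] [0.5746 0.037  0.1451]
tray ((564.9234619140625, -27.506690979003906), (88.37043762207031, 205.57171630859375), 1.873592495918274)
peg 118 (np.float32(4.148124), (np.float32(0.6516504), np.float32(-0.218152))) [ 0.5975 -0.2242  0.1523] [ 0.6822 -0.2122  0.1681] 0.15718632735605298
grinder top [0.0244 0.2263 0.231 ]
[ 0.6938 -0.2558  0.17  ] [0.9117 0.1292 0.2345]
near stand [ 0.6938 -0.2558  0.17  ] [ 0.9117 -0.12    0.2345]
org [ 0.2707 -0.209   0.29  ] [0.4744 0.107  0.3062]
left stuff z 0.3467640093602197
[[-0.9452  0.3266 -0.0006]
 [ 0.3266  0.9452 -0.0016]
 [ 0.0001 -0.0017 -1.    ]]
```

View pics/sc_crop.png

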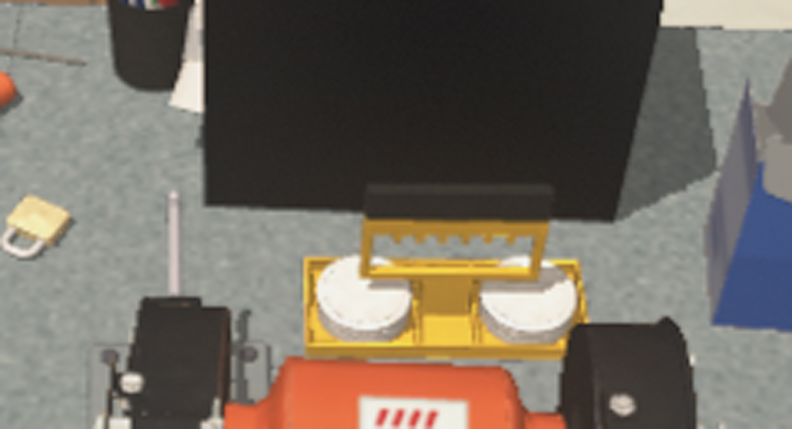

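Careful with the scale: shifts go in units of 5 mm and turns go in units of 0.2 rad. That gives: -0.2 m is -40, -0.05 m is -10, 0.2 rad is 1.

{"api": "nudge_tcp", "payload": {
  "offsets": [
    {"d": [0,0,-10]},
    {"d": [0,0,-20]},
    {"d": [0,0,-30]},
    {"d": [0,0,-40]},
    {"d": [-6,-6,-44],"turn_vec": [0,0,0.5]},
    {"d": [-14,-12,-44],"turn_vec": [0,0,1]},
    {"d": [-22,-20,-44],"turn_vec": [0,0,1.5]},
    {"d": [-30,-26,-44],"turn_vec": [0,0,2]},
    {"d": [-38,-34,-44],"turn_vec": [0,0,2.5]},
    {"d": [-46,-40,-44],"turn_vec": [0,0,3]},
    {"d": [-54,-48,-44],"turn_vec": [0,0,3.5]},
    {"d": [-62,-56,-44],"turn_vec": [0,0,4]}
  ],
  "finger_gap": 0.085
}}

```text
clock: 1.3
position: [0.4028, 0.2696, 0.4761]
tcp_rot: [-1.691, -2.647, 0.0]
contact_force: [1.9, 0.4, -0.4]
finger_gap: 0.085
grasp_force: 0.0
```

{"api": "nudge_tcp", "payload": {
  "offsets": [
    {"d": [-6,-6,0],"turn_vec": [0,0,0.5]},
    {"d": [-12,-12,0],"turn_vec": [0,0,1]}
  ]
}}

```text
clock: 1.5
position: [0.3735, 0.1897, 0.4755]
tcp_rot: [-1.949, -2.462, 0.002]
contact_force: [0.6, -0.5, 0.6]
finger_gap: 0.0848
grasp_force: 0.0
```

Run:
```python
from h import *
np.set_printoptions(precision=4,suppress=True)
s=env.sense();M=R.from_rotvec(s['tcp_rot']).as_matrix();print(s['clock'],s['position'],s['qpos'],M,s['contact_force'],s['ft_torque'])
p,d=env.read_camera("scene");cv2.imwrite("pics/s1.png",p[:,:,::-1])
C=cloud("scene",d);o=(abs(C[...,0]-.37)<.1)&(abs(C[...,1]+.05)<.16)&(C[...,2]>.31);print(o.sum(),C[o][:,2].min() if o.sum() else 0)
```

```text
1.5 [0.3735 0.1897 0.4755] [-0.4433 -0.0973 -0.0819  1.7534 -0.0084  1.4868 -0.2925] [[-0.2295  0.9733 -0.0017]
 [ 0.9733  0.2295 -0.0005]
 [-0.0001 -0.0017 -1.    ]] [ 0.5837 -0.5299  0.6413] [-0.0391 -0.0278 -0.0024]
0 0
```

View pics/s1.png

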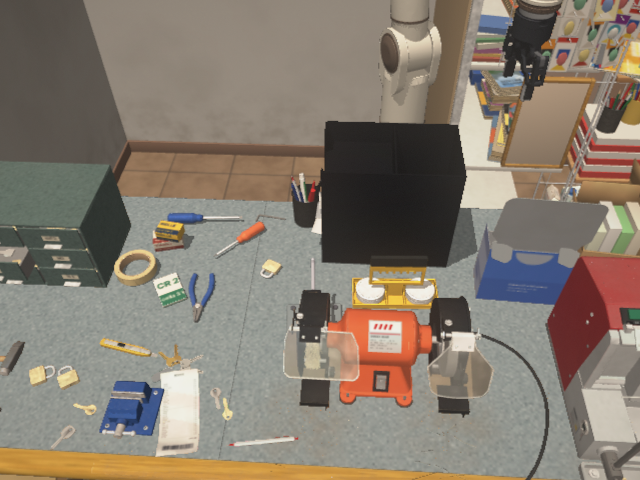

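Scaled: -0.256 m is -51.2, -0.24 m is -48, 0.184 rad is 0.92.

{"api": "nudge_tcp", "payload": {
  "offsets": [
    {"d": [-8,6,0],"turn_vec": [0,0,0.25]},
    {"d": [-16,12,0],"turn_vec": [0,0,0.5]},
    {"d": [-24,18,0],"turn_vec": [0,0,0.92]},
    {"d": [-32,22,0],"turn_vec": [0,0,0.92]},
    {"d": [-40,26,0],"turn_vec": [0,0,0.92]},
    {"d": [-48,27.2,0],"turn_vec": [0,0,0.92]},
    {"d": [-51.2,27.2,8],"turn_vec": [0,0,0.92]},
    {"d": [-51.2,27.2,16],"turn_vec": [0,0,0.92]},
    {"d": [-51.2,27.2,24],"turn_vec": [0,0,0.92]},
    {"d": [-51.2,27.2,32],"turn_vec": [0,0,0.92]},
    {"d": [-51.2,27.2,36],"turn_vec": [0,0,0.92]},
    {"d": [-51.2,27.2,36],"turn_vec": [0,0,0.92]}
  ]
}}

```text
clock: 2.75
position: [0.5635, -0.0243, 0.2923]
tcp_rot: [-2.156, -2.277, 0.009]
contact_force: [-0.6, -0.1, -0.3]
finger_gap: 0.085
grasp_force: 0.0
```

Run:
```python
from h import *
np.set_printoptions(precision=4,suppress=True)
s=env.sense();M=R.from_rotvec(s['tcp_rot']).as_matrix();print(s['clock'],s['position'],s['qpos'],M,s['contact_force'],s['ft_torque'])
p,d=env.read_camera("scene");cv2.imwrite("pics/s2.png",p[:,:,::-1])
C=cloud("scene",d)
p2,d2=env.read_camera("wrist");cv2.imwrite("pics/w2.png",p2[:,:,::-1])
for n in("scene","top"):
    if n=="top": d=env.read_camera("top")[1]
    C=cloud(n,d);o=(abs(C[...,0]-.37)<.11)&(abs(C[...,1]+.05)<.18)&(C[...,2]>.315);print(n,o.sum(),C[o].min(0) if o.sum() else 0)
```

```text
2.75 [ 0.5635 -0.0243  0.2923] [-0.1472  0.2864  0.1741  1.7416 -0.0538  1.1263  0.0983] [[-0.0547  0.9985 -0.0079]
 [ 0.9985  0.0547 -0.0002]
 [ 0.0002 -0.0079 -1.    ]] [-0.5904 -0.0585 -0.3219] [0.0085 0.0355 0.013 ]
scene 24 [ 0.4622 -0.0641  0.6646]
top 31459 [ 0.26   -0.2005  0.6558]
```

View pics/s2.png

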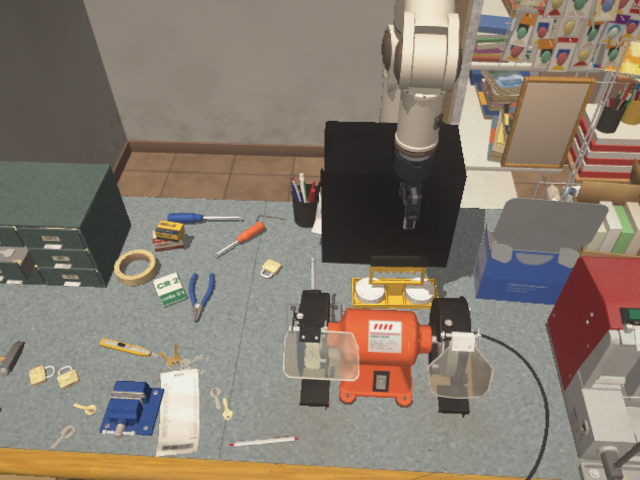

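{"api": "nudge_tcp", "payload": {
  "offsets": [
    {"d": [-0.4,0.3,8]},
    {"d": [-0.4,0.3,16]},
    {"d": [-0.4,0.3,24]},
    {"d": [-0.4,0.3,28]},
    {"d": [-0.4,0.3,31]},
    {"d": [-0.4,0.3,31]},
    {"d": [-0.4,0.3,31]}
  ]
}}

```text
clock: 3.6
position: [0.569, -0.0266, 0.1428]
tcp_rot: [2.159, 2.279, 0.003]
contact_force: [1.2, 0.7, 0.1]
finger_gap: 0.085
grasp_force: 0.0
```

{"api": "nudge_tcp", "payload": {
  "offsets": [
    {},
    {},
    {},
    {},
    {},
    {}
  ],
  "finger_gap": 0,
  "squeeze": 100
}}

```text
clock: 4.2
position: [0.5667, -0.0268, 0.1412]
tcp_rot: [-2.16, -2.28, 0.002]
contact_force: [-2.6, -0.8, 2.9]
finger_gap: 0.0082
grasp_force: 98.3
```

```bash
python3 - <<'E'
from h import *
np.set_printoptions(precision=4,suppress=True)
s=env.sense();M=R.from_rotvec(s['tcp_rot']).as_matrix();print(s['clock'],s['position'],s['qpos'],M,s['contact_force'],s['ft_torque'],s['finger_gap'],s['grasp_force'])
p,d=env.read_camera("scene");cv2.imwrite("pics/s3.png",p[180:330,300:500][:,:,::-1].repeat(3,0).repeat(3,1))
E
```

```text
4.2 [ 0.5667 -0.0268  0.1412] [-0.1227  0.4655  0.1547  1.8713 -0.0951  0.8138  0.1355] [[-0.0542  0.9985 -0.0018]
 [ 0.9985  0.0542 -0.0001]
 [ 0.     -0.0018 -1.    ]] [-2.6146 -0.7924  2.9113] [-0.0942  0.5032  0.1861] 0.008202989330326435 98.25400114059448
```

View pics/s3.png

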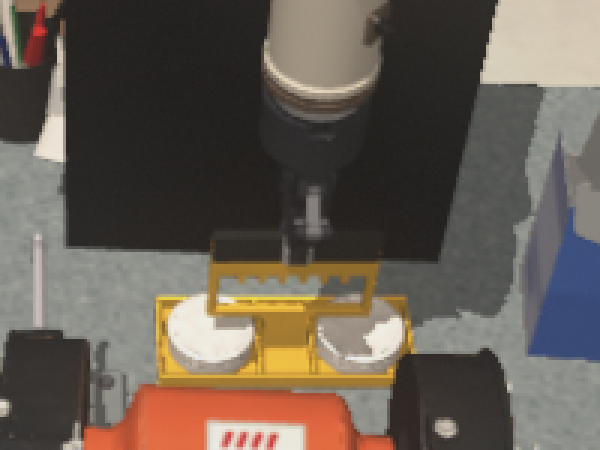

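{"api": "nudge_tcp", "payload": {
  "offsets": [
    {"d": [0,0,-0.6]},
    {"d": [0,0,-1.2]},
    {"d": [0,0,-2]},
    {"d": [0,0,-2.4]},
    {"d": [0,0,-2.4]},
    {"d": [0,0,-2.4]},
    {"d": [0,0,-2.4]},
    {"d": [0,0,-2.4]}
  ],
  "finger_gap": 0,
  "squeeze": 110
}}

```text
clock: 5.05
position: [0.5675, -0.0267, 0.1531]
tcp_rot: [-2.16, -2.281, 0.0]
contact_force: [-0.1, 0.6, -9.3]
finger_gap: 0.008
grasp_force: 107.2
```

```bash
python3 - <<'E'
from h import *
np.set_printoptions(precision=4,suppress=True)
for i in range(3):
    p,d=env.read_camera("scene");s=env.sense();print(s['clock'],s['position'],s['contact_force'],s['ft_torque'],s['finger_gap'],s['grasp_force'])
C=cloud("scene",d);hsv=cv2.cvtColor(p,cv2.COLOR_RGB2HSV)
m=(hsv[...,0]>17)&(hsv[...,0]<32)&(hsv[...,1]>120)&(C[...,0]>.59)&(C[...,0]<.63)&(abs(C[...,1]+.03)<.11)&(C[...,2]<.08)
q=C[m];print(np.polyfit(q[:,1],q[:,2],1),len(q))
E
```

```text
5.1 [ 0.5675 -0.0267  0.1532] [-0.4916  0.0244 -8.3303] [-0.2809 -0.0595  0.0368] 0.007839490559454274 107.24291324615479
5.15 [ 0.5675 -0.0267  0.1531] [-0.7939  0.1907 -7.693 ] [-0.3367 -0.0274  0.0508] 0.007903878015615413 107.25075244903564
5.2 [ 0.5675 -0.0267  0.1532] [ 0.3063  0.2443 -8.3767] [-0.2705 -0.0832  0.0044] 0.007900178899734963 107.25715756416321
[-0.0093  0.0193] 471
```

Run:
```python
from h import *
np.set_printoptions(precision=4,suppress=True)
F=[];T=[]
for i in range(16):
    env.read_camera("top");s=env.sense();F.append(s['contact_force']);T.append(s['ft_torque'])
F=np.array(F);T=np.array(T);print(F.mean(0),F.std(0),T.mean(0),T.std(0),T[:,0].mean()/F[:,2].mean(),s['position'])
```

```text
[ 0.0844 -0.1344 -8.073 ] [0.4057 0.5207 0.6399] [-0.2964 -0.0202 -0.0015] [0.0334 0.0222 0.0261] 0.036719569800427544 [ 0.5676 -0.0266  0.1533]
```

{"api": "nudge_tcp", "payload": {
  "offsets": [
    {"d": [0,0,0.8]},
    {"d": [0,0,1.6]},
    {"d": [0,0,2.2]},
    {"d": [0,0,2.5]},
    {"d": [0,0,2.5]}
  ]
}}

```text
clock: 6.5
position: [0.5676, -0.0271, 0.1412]
tcp_rot: [2.161, 2.28, -0.0]
contact_force: [-3.2, -2.0, -1.0]
finger_gap: 0.0081
grasp_force: 108.5
```

{"api": "nudge_tcp", "payload": {
  "offsets": [
    {},
    {},
    {},
    {}
  ],
  "finger_gap": 0.02,
  "squeeze": 20
}}

```text
clock: 6.9
position: [0.5682, -0.0265, 0.1412]
tcp_rot: [2.16, 2.28, 0.002]
contact_force: [-0.0, 0.0, 0.5]
finger_gap: 0.0198
grasp_force: 0.0
```

{"api": "nudge_tcp", "payload": {
  "offsets": [
    {"d": [2,0,0]},
    {"d": [4.4,0,0.6]},
    {"d": [6.6,0,1.2]},
    {"d": [6.8,0,1.2]},
    {"d": [6.8,0,1.2]},
    {"d": [6.8,0,1.2]}
  ]
}}

```text
clock: 7.5
position: [0.5658, 0.007, 0.1348]
tcp_rot: [2.161, 2.28, -0.0]
contact_force: [0.1, -0.8, 0.6]
finger_gap: 0.0199
grasp_force: 0.0
```

{"api": "nudge_tcp", "payload": {
  "offsets": [
    {},
    {},
    {},
    {}
  ],
  "finger_gap": 0,
  "squeeze": 100
}}

```text
clock: 7.9
position: [0.5654, 0.0067, 0.135]
tcp_rot: [-2.161, -2.28, 0.001]
contact_force: [-2.5, -0.8, 4.7]
finger_gap: 0.0086
grasp_force: 98.4
```

{"api": "nudge_tcp", "payload": {
  "offsets": [
    {"d": [0,0,-0.6]},
    {"d": [0,0,-1.2]},
    {"d": [0,0,-2]},
    {"d": [0,0,-2.4]},
    {"d": [0,0,-2.4]},
    {"d": [0,0,-2.4]},
    {"d": [0,0,-2.4]}
  ]
}}

```text
clock: 8.6
position: [0.5656, 0.0074, 0.1466]
tcp_rot: [-2.16, -2.28, 0.0]
contact_force: [-0.2, -0.6, -8.2]
finger_gap: 0.0086
grasp_force: 97.3
```

```bash
python3 - <<'E'
from h import *
np.set_printoptions(precision=4,suppress=True)
F=[];T=[]
for i in range(16):
    p,d=env.read_camera("scene");s=env.sense();F.append(s['contact_force']);T.append(s['ft_torque'])
F=np.array(F);T=np.array(T);print(s['clock'],F.mean(0),F.std(0),T.mean(0),T[:,0].mean()/F[:,2].mean(),s['position'],R.from_rotvec(s['tcp_rot']).as_matrix())
C=cloud("scene",d);hsv=cv2.cvtColor(p,cv2.COLOR_RGB2HSV)
ye=(hsv[...,0]>17)&(hsv[...,0]<32)&(hsv[...,1]>120)&(abs(C[...,1]+.03)<.12)&(C[...,0]>.5)&(C[...,0]<.63)
q=C[ye&(C[...,2]>.01)&(C[...,2]<.05)];print(cv2.minAreaRect((q[:,:2]*1000).astype(np.float32)))
q=C[ye&(C[...,2]>.06)&(C[...,2]<.125)];print('panel y',np.percentile(q[:,1],[0.5,1,99,99.5]),np.polyfit(q[:,1],q[:,0],1))
q=C[ye&(C[...,0]>.598)&(C[...,2]<.06)];print('front wall',q[:,1].min(),q[:,1].max(),np.polyfit(q[:,1],q[:,2],1))
E
```

```text
9.4 [-0.0775  0.073  -7.9258] [0.4621 0.5744 0.3325] [-0.0335 -0.0065  0.0126] 0.004229912379110088 [0.5657 0.0074 0.1468] [[-0.054   0.9985 -0.0001]
 [ 0.9985  0.054   0.0001]
 [ 0.0001 -0.     -1.    ]]
((568.2857055664062, -27.780242919921875), (88.8779067993164, 205.60617065429688), 3.477160930633545)
panel y [-0.0913 -0.0907  0.036   0.0368] [-0.0525  0.5689]
front wall -0.12716509752351168 0.0572062779371193 [-0.0013  0.0204]
```

Scaled: -0.0775 m is -15.5, -0.07 m is -14, -0.018 rad is -0.09.

{"api": "nudge_tcp", "payload": {
  "offsets": [
    {"d": [0,0,-2]},
    {"d": [0,0,-5]},
    {"d": [0,-0.6,-9]},
    {"d": [0,-1.2,-13]},
    {"d": [0,-2,-15.2]},
    {"d": [-1,-2.4,-15.5]},
    {"d": [-3,-2.8,-15.5]},
    {"d": [-6,-3.2,-15.5],"turn_vec": [0,0,-0.025]},
    {"d": [-10,-3.6,-15.5],"turn_vec": [0,0,-0.05]},
    {"d": [-14,-4,-15.5],"turn_vec": [0,0,-0.09]},
    {"d": [-18,-4.34,-15.5],"turn_vec": [0,0,-0.09]},
    {"d": [-22,-4.34,-15.5],"turn_vec": [0,0,-0.09]}
  ]
}}

```text
clock: 10.6
position: [0.5485, -0.1057, 0.2228]
tcp_rot: [-2.14, -2.297, 0.004]
contact_force: [0.9, 0.3, -8.2]
finger_gap: 0.0088
grasp_force: 97.9
```

{"api": "nudge_tcp", "payload": {
  "offsets": [
    {"d": [-4,0,0]},
    {"d": [-8,0,0]},
    {"d": [-12,0,0]},
    {"d": [-16,0,0]},
    {"d": [-19,0,0]},
    {"d": [-21,0,0]},
    {"d": [-22.2,0,0]},
    {"d": [-22.5,0,0]},
    {"d": [-22.5,0,0]},
    {"d": [-22.5,0,0]}
  ]
}}

```text
clock: 11.6
position: [0.5583, -0.2146, 0.2242]
tcp_rot: [-2.138, -2.301, -0.001]
contact_force: [-0.3, 0.9, -7.4]
finger_gap: 0.0087
grasp_force: 97.9
```

Create look.py:
```python
from h import *
import sys
np.set_printoptions(precision=4,suppress=True)
s=env.sense();M=R.from_rotvec(s['tcp_rot']).as_matrix();print(s['clock'],s['position'],M[:,1],s['contact_force'],s['ft_torque'])
tx,ty=s['position'][:2]
for n in("scene","top"):
    p,d=env.read_camera(n);C=cloud(n,d);x,y,z=[C[...,i] for i in range(3)];hsv=cv2.cvtColor(p,cv2.COLOR_RGB2HSV)
    cv2.imwrite(f"pics/{n}_{sys.argv[1]}.png",p[:,:,::-1])
    ye=(hsv[...,0]>17)&(hsv[...,0]<32)&(hsv[...,1]>120)&(abs(y-ty)<.17)&(abs(x-tx)<.06)&(z>.03)
    pn=ye&(abs(x-tx)<.02)&(z>.125);q=C[pn]
    if len(q)>20: print(n,'panel',len(q),'y',np.percentile(q[:,1],[.5,99.5]),'z',np.percentile(q[:,2],[.5,99.5]),'x(y)',np.polyfit(q[:,1]-ty,q[:,0],1))
    q=C[ye&(z<.12)];print(n,'tray',cv2.minAreaRect((q[:,:2]*1000).astype(np.float32)),q[:,2].min())
    pg=(x>.58)&(x<.70)&(abs(y+.219)<.03)&(z>.15)&(z<.17)&(hsv[...,1]<60)&(hsv[...,2]>100);q=C[pg]
    if len(q)>10: print(n,'peg',len(q),q.min(0),q.max(0),np.polyfit(q[:,0],q[:,1],1))
a=cv2.imread(f"pics/scene_{sys.argv[1]}.png")[160:330,230:430];b=cv2.imread(f"pics/top_{sys.argv[1]}.png")[90:260,230:400]
cv2.imwrite(f"pics/c_{sys.argv[1]}.png",np.hstack([cv2.resize(a,(400,340)),cv2.resize(b,(340,340))]))
```

```bash
python3 look.py a
```

```text
11.6 [ 0.5583 -0.2146  0.2242] [ 0.9973  0.0735 -0.0001] [-0.307   0.8693 -7.4255] [ 0.0183  0.0017 -0.0266]
scene panel 637 y [-0.3117 -0.1862] z [0.1255 0.2031] x(y) [-0.0766  0.5611]
scene tray ((561.667236328125, -249.25184631347656), (89.03425598144531, 205.40457153320312), 3.9445137977600098) 0.08469903121052158
scene peg 101 [ 0.5977 -0.224   0.1526] [ 0.6811 -0.212   0.167 ] [ 0.0818 -0.2708]
top panel 347 y [-0.3118 -0.233 ] z [0.1263 0.2157] x(y) [-0.0739  0.5557]
top tray ((560.9111938476562, -265.0694580078125), (82.52177429199219, 173.4976043701172), 4.457505226135254) 0.08606605784141452
```

View pics/c_a.png

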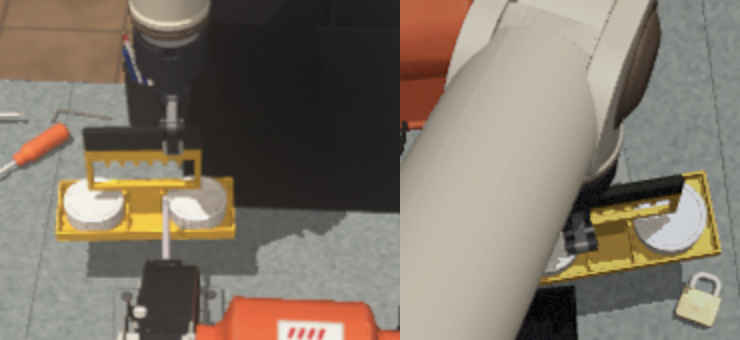

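Scaled: 0.0734 m is 14.68, -0.0073 m is -1.46.

{"api": "nudge_tcp", "payload": {
  "offsets": [
    {"d": [-0.8,0,0]},
    {"d": [-1.46,0,0]},
    {"d": [-1.46,2,0]},
    {"d": [-1.46,4,0]},
    {"d": [-1.46,6,0]},
    {"d": [-1.46,8,0]},
    {"d": [-1.46,10,0]},
    {"d": [-1.46,12,0]},
    {"d": [-1.46,13.6,0]},
    {"d": [-1.46,14.68,0]},
    {"d": [-1.46,14.68,0]},
    {"d": [-1.46,14.68,0]}
  ]
}}

```text
clock: 12.9
position: [0.6315, -0.218, 0.2241]
tcp_rot: [-2.14, -2.299, 0.001]
contact_force: [0.2, 0.5, -8.2]
finger_gap: 0.0086
grasp_force: 97.9
```

{"api": "nudge_tcp", "payload": {
  "offsets": [
    {},
    {}
  ]
}}

```text
clock: 13.1
position: [0.6314, -0.2182, 0.2244]
tcp_rot: [-2.14, -2.299, 0.0]
contact_force: [0.7, 0.2, -7.7]
finger_gap: 0.0088
grasp_force: 97.9
```

```bash
python3 look.py b
```

```text
13.1 [ 0.6314 -0.2182  0.2244] [ 0.9974  0.0714 -0.0003] [ 0.6642  0.2404 -7.6786] [-0.0351 -0.0792 -0.0296]
scene panel 658 y [-0.3151 -0.189 ] z [0.126  0.2043] x(y) [-0.0692  0.6345]
scene tray ((634.9979248046875, -252.8843994140625), (87.59859466552734, 205.47555541992188), 4.314210891723633) 0.08666146305554956
scene peg 91 [ 0.6122 -0.2235  0.1504] [ 0.6921 -0.1984  0.1679] [ 0.0948 -0.2788]
top panel 422 y [-0.3154 -0.1936] z [0.1274 0.2102] x(y) [-0.0675  0.6289]
top tray ((631.4542236328125, -257.3984375), (82.00507354736328, 196.01907348632812), 5.053089141845703) 0.0851514406903151
top peg 22 [ 0.5979 -0.224   0.1514] [ 0.6115 -0.2164  0.1683] [-0.0427 -0.1947]
```

View pics/c_b.png

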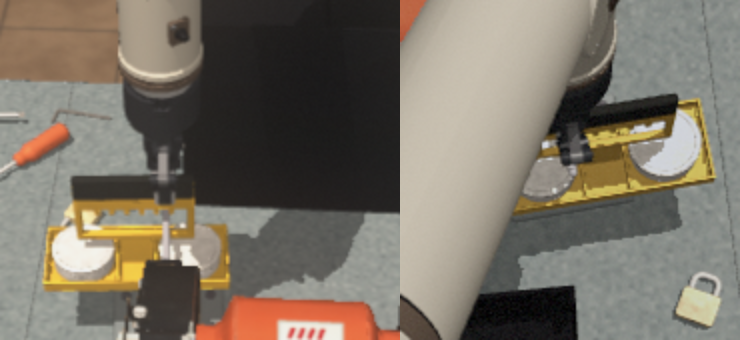

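Run:
```python
from h import *
np.set_printoptions(precision=4,suppress=True,linewidth=150)
p=cv2.imread("pics/scene_b.png");hsv=cv2.cvtColor(p,cv2.COLOR_BGR2HSV)
s=env.sense();t=s['position'];ex=np.array([.9974,.0714,0]);ey=np.array([-.0714,.9974,0])
base=t[2]-.135
sat=hsv[...,1].astype(np.float32)
u=np.arange(-.1,.035,.0005)
for zz in(.0875,.089,.0905):
    P=t+.004*ex+u[:,None]*ey;P[:,2]=base+zz
    q=pix("scene",P).astype(np.float32)
    v=cv2.remap(sat,q[None,:,0],q[None,:,1],cv2.INTER_LINEAR).ravel()
    g=v<150;e=np.flatnonzero(np.diff(g.astype(int)))
    print(zz,u[e])
# peg centre across
for x in np.arange(.638,.672,.004):
    y0=-.219+.0715*(x-.632);w=np.arange(-.02,.02,.0005)
    P=np.c_[np.full(len(w),x),y0+w,np.full(len(w),.157)];q=pix("scene",P).astype(np.float32)
    v=cv2.remap(hsv[...,2].astype(np.float32),q[None,:,0],q[None,:,1],1).ravel();s2=cv2.remap(sat,q[None,:,0],q[None,:,1],1).ravel()
    print(x,v[::4].astype(int),s2[::4].astype(int))
a=p[225:300,260:345];cv2.imwrite("pics/z.png",cv2.resize(a,None,fx=8,fy=8,interpolation=cv2.INTER_CUBIC))
```

```text
0.0875 [-0.0975 -0.092   0.024   0.029 ]
0.089 [-0.0975 -0.092  -0.075  -0.0735  0.024   0.029 ]
0.0905 [-0.0975 -0.0925 -0.076  -0.0725 -0.06   -0.057  -0.0435 -0.0415 -0.0275 -0.025  -0.011  -0.0095  0.0045  0.0055  0.024   0.029 ]
0.638 [231 232 233 235 235 232 229 227 220 213 208 193 173 178 174 152 149 152 171 181] [168 171 175 179 179 179 178 178 118  44  19  33  84 146 134  97  83  83  82  80]
0.642 [206 207 208 210 222 219 216 218 216 212 209 189 154 148 175 187 173 161 158 160] [179 180 179 180 180 180 179 179 117  43  19  29  71 147 166 172 172 173 175 177]
0.646 [240 240 239 239 239 239 238 238 228 215 209 191 158 161 213 222 197 169 162 162] [178 178 178 179 179 179 179 179 124  47  20  29  70 155 182 181 181 177 176 176]
0.65 [211 208 202 197 193 189 188 185 189 203 210 190 153 147 160 168 167 159 153 151] [181 181 180 180 180 179 179 176 111  37  21  25  54 131 162 163 163 159 156 155]
0.654 [172 172 165 172 166 162 161 158 172 197 209 191 155 145 150 151 153 154 154 155] [176 176 175 177 175 174 172 140  75  28  21  21  31  63  75  74  71  68  66  65]
0.658 [177 176 168 161 156 145 143 152 175 201 210 192 159 156 163 163 164 166 167 168] [178 176 176 174 173 170 151  93  40  21  19  20  24  33  36  38  38  38  36  37]
0.662 [175 175 178 168 163 150 157 179 199 209 210 193 169 184 179 167 162 162 188 205] [177 178 178 175 174 171 115  59  31  21  19  20  23  29  34  36  36  37  34  30]
0.666 [175 175 178 167 164 151 190 230 233 220 210 197 190 230 211 168 166 165 220 240] [176 176 178 176 174 172  95  29  13  16  19  19  19  17  29  36  36  37  23  15]
0.67 [173 173 176 159 160 152 177 218 231 220 210 198 191 232 219 180 168 166 211 235] [176 176 177 173 173 171 116  49  17  17  20  21  20  15  20  34  37  37  28  18]
```

View pics/z.png

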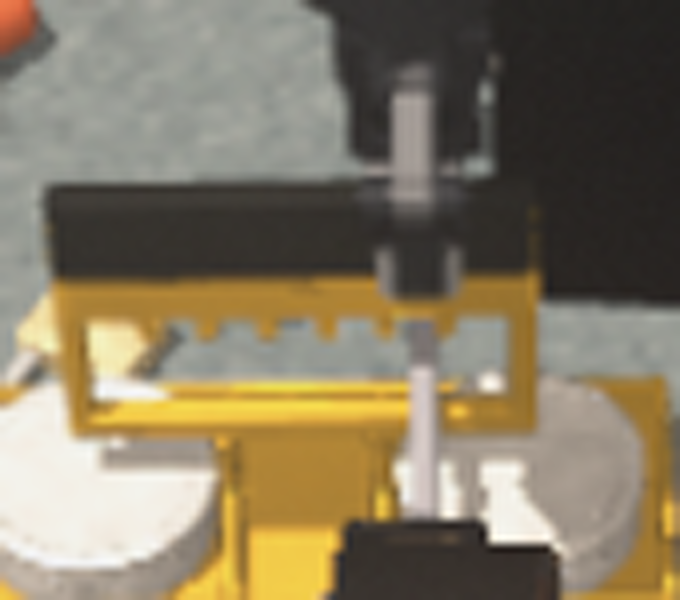

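Careful with the scale: shifts go in units of 5 mm and turns go in units of 0.2 rad. That gives: 0.0155 m is 3.1, 0.014 m is 2.8.

{"api": "nudge_tcp", "payload": {
  "offsets": [
    {"d": [0.36,0,0.6]},
    {"d": [0.36,0,1.4]},
    {"d": [0.36,0,2.2]},
    {"d": [0.36,0,2.8]},
    {"d": [0.36,0,3.1]},
    {"d": [0.36,0,3.1]},
    {"d": [0.36,0,3.1]}
  ]
}}

```text
clock: 13.9
position: [0.6318, -0.2162, 0.2088]
tcp_rot: [2.14, 2.3, -0.0]
contact_force: [-0.3, -1.0, -8.3]
finger_gap: 0.0088
grasp_force: 97.9
```

{"api": "nudge_tcp", "payload": {
  "offsets": [
    {"d": [0,0,0.2]},
    {"d": [0,0,0.4]},
    {"d": [0,0,0.6]},
    {"d": [0,0,0.8]},
    {"d": [0,0,0.8]}
  ]
}}

```text
clock: 14.4
position: [0.6316, -0.2161, 0.2045]
tcp_rot: [-2.14, -2.3, 0.0]
contact_force: [-0.9, 0.9, -8.5]
finger_gap: 0.0085
grasp_force: 97.9
```

```bash
python3 look.py c; python3 -c "
import cv2
cv2.imwrite('pics/z2.png',cv2.resize(cv2.imread('pics/scene_c.png')[225:300,260:345],None,fx=7,fy=7,interpolation=cv2.INTER_CUBIC))"
```

```text
14.4 [ 0.6316 -0.2161  0.2045] [ 0.9974  0.0719 -0.0004] [-0.8839  0.8787 -8.4836] [-0.023  -0.0372  0.0167]
scene panel 389 y [-0.3136 -0.1868] z [0.1252 0.1836] x(y) [-0.0699  0.6352]
scene tray ((634.0221557617188, -250.93280029296875), (88.5726318359375, 205.4272918701172), 4.276423454284668) 0.0663852052584859
scene peg 75 [ 0.6283 -0.2285  0.1528] [ 0.6826 -0.211   0.1612] [ 0.0766 -0.2672]
top panel 222 y [-0.3132 -0.1896] z [0.1252 0.2026] x(y) [-0.0715  0.6277]
top tray ((632.4356689453125, -253.75833129882812), (82.96800994873047, 198.91343688964844), 5.018517971038818) 0.06563013310135712
```

View pics/z2.png

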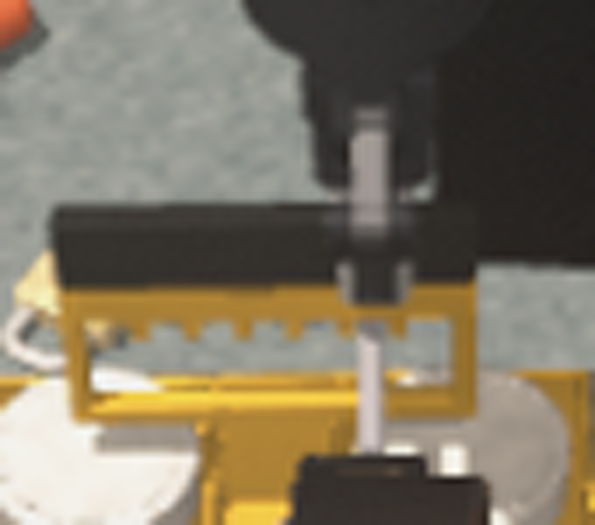

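Scaled: 0.004 m is 0.8, 0.0035 m is 0.7.

{"api": "nudge_tcp", "payload": {
  "offsets": [
    {"d": [0,0,0.2]},
    {"d": [0,0,0.4]},
    {"d": [0,0,0.6]},
    {"d": [0,0,0.7]},
    {"d": [0,0,0.8]},
    {"d": [0,0,0.8]}
  ]
}}

```text
clock: 15.1
position: [0.6317, -0.2161, 0.2007]
tcp_rot: [-2.14, -2.3, 0.0]
contact_force: [-0.5, 0.7, -8.9]
finger_gap: 0.0089
grasp_force: 97.9
```

{"api": "nudge_tcp", "payload": {
  "offsets": [
    {"d": [0,0,0.1]},
    {"d": [0,0,0.2]},
    {"d": [0,0,0.2]}
  ]
}}

```text
clock: 15.4
position: [0.6318, -0.2162, 0.2]
tcp_rot: [2.14, 2.3, 0.0]
contact_force: [0.6, -0.2, -7.8]
finger_gap: 0.0088
grasp_force: 98.1
```

Scaled: 0.0035 m is 0.7, 0.003 m is 0.6, -0.07 rad is -0.35.

{"api": "nudge_tcp", "payload": {
  "offsets": [
    {"d": [0.3,0,0.06],"turn_vec": [0,-0.125,0]},
    {"d": [0.6,0,0.12],"turn_vec": [0,-0.25,0]},
    {"d": [0.7,0,0.18],"turn_vec": [0,-0.35,0]},
    {"d": [0.7,0,0.24],"turn_vec": [0,-0.35,0]},
    {"d": [0.7,0,0.24],"turn_vec": [0,-0.35,0]}
  ]
}}

```text
clock: 15.9
position: [0.632, -0.212, 0.1994]
tcp_rot: [2.103, 2.262, -0.072]
contact_force: [-1.1, -0.2, -0.7]
finger_gap: 0.0087
grasp_force: 99.1
```

{"api": "nudge_tcp", "payload": {
  "offsets": [
    {"d": [0,0,0.1]},
    {"d": [0,0,0.2]},
    {"d": [0,0,0.2]}
  ]
}}

```text
clock: 16.2
position: [0.6321, -0.2122, 0.1993]
tcp_rot: [2.104, 2.262, -0.071]
contact_force: [-3.8, 3.0, 7.1]
finger_gap: 0.0084
grasp_force: 100.3
```

{"api": "nudge_tcp", "payload": {
  "offsets": [
    {"d": [0,0,-0.1]},
    {"d": [0,0,-0.12]},
    {"d": [0,0,-0.12]}
  ],
  "squeeze": 20
}}

```text
clock: 16.5
position: [0.6321, -0.2121, 0.1992]
tcp_rot: [2.104, 2.262, -0.071]
contact_force: [-3.1, 2.9, 6.0]
finger_gap: 0.0086
grasp_force: 100.3
```

```bash
python3 look.py d
```

```text
16.5 [ 0.6321 -0.2121  0.1992] [0.9974 0.0723 0.0015] [-3.0577  2.9334  6.0114] [ 0.5226  0.7572 -0.0433]
scene panel 369 y [-0.313  -0.1846] z [0.1255 0.1833] x(y) [-0.0659  0.636 ]
scene tray ((636.3715209960938, -255.38485717773438), (88.96340942382812, 205.584716796875), 2.751539945602417) 0.05783505480659845
scene peg 65 [ 0.6339 -0.228   0.152 ] [ 0.6837 -0.2121  0.1631] [ 0.0827 -0.2712]
top panel 223 y [-0.3134 -0.187 ] z [0.1253 0.2039] x(y) [-0.0774  0.6278]
top tray ((633.9761962890625, -254.77145385742188), (83.21286010742188, 204.5083465576172), 3.9564456939697266) 0.05658223658153849
```

{"api": "nudge_tcp", "payload": {
  "offsets": [
    {},
    {},
    {}
  ],
  "finger_gap": 0.014,
  "squeeze": 20
}}

```text
clock: 16.9
position: [0.6316, -0.2129, 0.198]
tcp_rot: [2.105, 2.261, -0.074]
contact_force: [0.1, -0.3, -0.2]
finger_gap: 0.0138
grasp_force: 0.0
```

```bash
python3 look.py e
```

```text
16.9 [ 0.6316 -0.2129  0.198 ] [0.9974 0.0717 0.0002] [ 0.0645 -0.3097 -0.179 ] [0.0899 0.074  0.0545]
scene panel 377 y [-0.3146 -0.1848] z [0.1253 0.1874] x(y) [-0.0743  0.6356]
scene tray ((635.6830444335938, -257.958984375), (88.41288757324219, 204.6239013671875), 4.326701641082764) 0.05757193314069031
scene peg 63 [ 0.6351 -0.2217  0.1524] [ 0.682  -0.212   0.1621] [ 0.0739 -0.2653]
top panel 257 y [-0.3149 -0.1827] z [0.1251 0.198 ] x(y) [-0.0822  0.6282]
top tray ((634.3309936523438, -257.28643798828125), (83.309326171875, 204.45980834960938), 4.462651252746582) 0.054002017797069035
```

{"api": "nudge_tcp", "payload": {
  "offsets": [
    {},
    {},
    {},
    {},
    {}
  ],
  "finger_gap": 0.03
}}

```text
clock: 17.5
position: [0.6315, -0.2126, 0.1982]
tcp_rot: [2.105, 2.262, -0.074]
contact_force: [-0.2, 0.6, 0.1]
finger_gap: 0.0298
grasp_force: 0.0
```

{"api": "nudge_tcp", "payload": {
  "offsets": [
    {"d": [0,0,-2]},
    {"d": [0,0,-5]},
    {"d": [0,0,-10]},
    {"d": [0,0,-16]},
    {"d": [0,0,-24]},
    {"d": [0,0,-30]},
    {"d": [0,0,-30]},
    {"d": [0,0,-30]},
    {"d": [0,0,-30]},
    {"d": [0,0,-30]}
  ]
}}

```text
clock: 18.5
position: [0.63, -0.202, 0.3465]
tcp_rot: [2.106, 2.263, -0.076]
contact_force: [-0.1, 0.3, 0.4]
finger_gap: 0.0299
grasp_force: 0.0
```

Run:
```python
from h import *
np.set_printoptions(precision=4,suppress=True)
for k in range(4):
    p,d=env.read_camera("scene");C=cloud("scene",d);x,y,z=[C[...,i] for i in range(3)];hsv=cv2.cvtColor(p,cv2.COLOR_RGB2HSV)
    g=(abs(x-.632)<.02)&(abs(y+.25)<.1)&(z>.14)&(z<.24)&(hsv[...,2]<80);q=C[g]
    yb=np.arange(-.31,-.19,.01);top=[np.max(q[abs(q[:,1]-b)<.005][:,2],initial=0) for b in yb]
    m=np.array(top)>.15;print(env.sense()['clock'],np.polyfit(yb[m],np.array(top)[m],1),q[:,1].min(),q[:,1].max())
    for _ in range(3):env.read_camera("top")
s=env.sense();print(s['contact_force'],s['position'])
cv2.imwrite("pics/fin.png",cv2.resize(p[150:320,230:430][:,:,::-1],None,fx=3,fy=3))
```

```text
18.55 [-0.0761  0.1923] -0.30879398829081084 -0.18240591976990955
18.75 [-0.0845  0.1899] -0.3083461523391392 -0.18244649537264643
18.95 [-0.0851  0.1899] -0.3085606217780912 -0.18238007716019303
19.15 [-0.0866  0.1896] -0.30829361060839355 -0.18244076595076553
[0.0715 0.343  0.2909] [ 0.6307 -0.2022  0.3479]
```

View pics/fin.png

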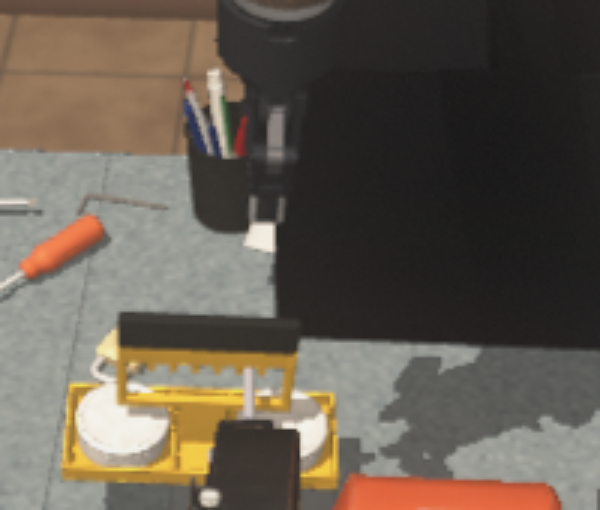

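The picture shows the carrier hanging on the peg at about (250,380). Its tilt is about 0.086 rad and steady, both tins are in place, and the gripper is clear.

{"api": "nudge_tcp", "payload": {
  "offsets": [
    {},
    {},
    {},
    {},
    {}
  ]
}}

```text
clock: 19.8
position: [0.6307, -0.2022, 0.3478]
tcp_rot: [2.105, 2.262, -0.074]
contact_force: [0.7, 0.2, 0.1]
finger_gap: 0.03
grasp_force: 0.0
```

```bash
python3 -c "
from station import env
print(env.close_job())"
```

```text
the job is handed in; nothing more can be done
None
```

The carrier hangs still on the peg in the notch 32 mm from the middle toward the fuller tin, tilted about 5°, with both tins in place and the gripper clear; the job was handed in at about 20 s and returned no verdict.

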